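# Open the cleaner in the yo-yo maintenance case

### The job

Raise the lid of the yo-yo maintenance case, which has a yellow pull bar, to just past upright, about 95 degrees from closed, and leave it standing there. Then press the red safety cap of the white cleaner bottle down, twist it counterclockwise until it is free, lift it off and finish still holding it, upright and still, about 5 cm clear above the bottle's neck and straight over it. Do not disturb the yo-yos, packs and tin around it.

Things in the scene. Friction and masses are not known exactly. Their poses are not given: they have to be found in the camera images.
- case: black maintenance case on the table, fixed there; base 130 mm deep (its x, away from the robot) by 270 mm wide (its y), walls 62 mm high and 4 mm thick, grey foam deck inside at 50 mm above its underside; origin at the centre of its underside, z up. Two bottles are held firmly upright in the deck, 65 mm to the left (+y) and 65 mm to the right (-y) of its centre; which is on which side varies
- case_lid (a joint): angle of the case's lid (rad): 0 is closed, grows as its front edge rises, 1.57 is upright, 2.4 is the limit. The lid is a 72 mm deep black-rimmed hood with a clear top, over the whole case, 130 mm from hinge to front wall, about 0.3 kg; its hinge is stiff (0.5 N m) and it stays where it is left; it starts closed or a little ajar (up to 0.3)
- lid_hinge (a point): middle of the lid's hinge line, which runs along the case's y at its far (+x) edge, 64 mm above the table
- lid_bar (a point): middle of the lid's round yellow pull bar, 10 mm thick, 110 mm long, parallel to the hinge; with the lid closed it stands 45 mm out from the front wall, 175 mm nearer the robot than the hinge and 45 mm higher than it. The bar may turn between gripped fingers as the lid rises
- cap_center (a point): centre (half-way up) of the red ribbed push-and-turn safety cap on the cleaner bottle: 46 mm outside diameter, 30 mm high, 30 g; its z is up, its x marks its turn and lies along the bottle's x while locked. It is free of its bottle only after being pushed down 3.5 to 5 mm against a spring (6 N at first, 12 N fully down) and, while down, turned counterclockwise seen from above by 50 to 64 degrees; there it meets a stop (at about 64 degrees) and then it lifts straight up
- safety_cap: the same red cap; origin at the centre of its underside
- cleaner_bottle: white round bottle, 56 mm diameter, with a red band, that carries the red safety cap; origin at the centre of its underside (5 mm above the table), z up; the underside of the locked cap is 87 mm above it, the wide shoulder begins 13 mm below the cap. Held firmly in the case: it neither turns nor lifts
- bottle_mouth (a point): centre of the top of the cleaner bottle's neck, 108 mm above the bottle's underside; it reaches 21 mm up inside the seated cap (so cap_center starts 6 mm below it)
- cap_spring (a joint): how far the sprung liner in the neck under the cap is pushed down (m): 0 with the locked cap left alone, about 0.005 with the cap fully down
- oil_bottle: amber bottle with a black pointed nozzle, 56 mm diameter, 116 mm high, held firmly in the other well of the case; origin at the centre of its underside; not needed
- bearing_tin: brass-coloured tin, 28 mm across, 10 mm high, loose on the foam deck between the two bottles, towards the front; origin at the centre of its underside; leave alone
- yoyo_red: red yo-yo with a yellow disc, 56 mm across, 42 mm high, lying flat on the table to the left of the case; origin under its centre; leave alone
- yoyo_blue: blue yo-yo, 56 mm across, 42 mm high, lying flat on the table to the right of the case; origin under its centre; leave alone
- yoyo_green: green yo-yo, 56 mm across, 42 mm high, lying flat on the table; origin under its centre; leave alone
- retail_box: black retail box, 60 x 80 x 100 mm high, standing on the table; origin under its centre; leave alone
- clear_pack: clear-topped pack with an orange yo-yo, 75 x 75 x 58 mm high, on the table; origin under its centre; leave alone

How it is judged:
On the way, in this order (a step that is already met when the one before it is completed fails the run):
1. the lid stands at 85 to 110 degrees (value of joint case_lid between 1.48 and 1.92 rad and velocity of joint case_lid between -0.1 and 0.1 rad/s), for 0.3 s.
2. the cap is turned while pressed down (value of joint cap_spring above 0.002 m and angle between the x axis of cap_center and the x axis of bottle_mouth, either way round above 0.3 rad and z of cap_center in the frame of bottle_mouth below 0 m), for 0.05 s.
At the end, for the whole second after the job is handed in: the lid still stands at 85 to 110 degrees; the cap is held in the fingers, still, upright within about 11 degrees, its underside 20 to 110 mm above the neck and its axis within 25 mm of the bottle's, touching neither bottle nor case; the robot does not touch the case or its lid (value of joint case_lid between 1.48 and 1.92 rad and contact force between the fingers and safety_cap above 1 N and z of cap_center in the frame of bottle_mouth between 0.035 and 0.125 m and horizontal distance between cap_center and bottle_mouth below 0.025 m and angle between cap_center's own z axis and vertical below 0.2 rad and linear speed of safety_cap below 0.02 m/s and contact force between safety_cap and cleaner_bottle below 0.05 N and contact force between safety_cap and case below 0.05 N and contact force between each of the arm, the fingers and case below 0.1 N); the arm keeps its last pose, push and grip.
It fails at once if the lid is swung back past 120 degrees (value of joint case_lid above 2.1 rad).
It fails at once if a yo-yo, pack, box or the tin is pushed more than 20 mm (distance of any of bearing_tin, yoyo_red, yoyo_blue, yoyo_green, retail_box, clear_pack from where it was at the start of the episode above 0.02 m).
It also fails if it takes over 59 s, if anything falls off the work surface, if the arm or the gripper's body presses on something with over 40 N, if the wrist force passes 120 N, or if a joint passes its speed limit or range.

### The arm

A 7-joint arm with a two-finger parallel gripper is mounted at the origin on the work surface. World frame = base frame: x ahead of the robot, y to its left, z up, the work surface at z = 0. Lengths are in m, angles in rad, forces in N, time in s.
With the tool pointing down it reaches from about 0.425 to 0.925 m from the base axis. Payload 6.8 kg.
Tool frame: the origin (TCP) lies on the mounting face of the last link; the fingertips stand 173 mm ahead of it and the grasp point (between the pads) lies 155 mm ahead of it (grip_point_offset is the distance from the TCP to the grasp point, in m); x points along the fingers, z is the direction in which the jaws open and shut, and the axes are right-handed (so a half turn about x gives the same grasp; the last joint's range is limited). The gripper opens to 85 mm and grips with 20 to 120 N. Pads are 22 mm wide; open, the fingers measure 114 mm over their backs; the gripper's body (76 mm by 85 mm) begins 54 mm behind the grasp point. The pads swing forward as they close: fully open they stand 13 mm farther back than shut.
Start: joints at [-1.356, 0.477, 0.022, 1.555, -0.011, 1.109, -0.083], TCP at [0.214, 0.64, 0.405] pointing down, gripper open.
Joint ranges: [-2.96, 2.96], [-0.34, 2.1], [-1.41, 1.46], [0.24, 2.44], [-1.37, 4.51], [0.17, 1.92], [-2.96, 2.96]. Speed limits (rad/s): [2.39, 2.39, 3.14, 3.14, 3.14, 3.14, 3.14].

### API

Orientations are given as a rotation vector (axis times angle).
In Python, from bench import * gives the robot as it stands. The module is installed in compiled form; this text tells all that it offers.
- The arm moves only by the tool servo_tool, never from a script. Its argument "motion" is a list of rows, each a list of 5 numbers: the shift along the tool's x, y, z in m, then the turn about the tool's x in degrees, then the gripper command: -1 is fully open, 1 is shut, values between are in proportion. In form: [[dx, dy, dz, turn, fingers], ...]. A call has 1 to 8 rows; each row is the pose to reach, as a shift and turn from the pose measured when the call began, along the tool's axes at that moment; what a row does not reach only later rows make up. A row lasts 1/10 s, in which the tool goes at most 50 mm and 8.59 degrees, less where a joint would pass 70% of its speed; a pose out of reach is approached as far as the arm can. A call with a gripper value outside its range is refused whole. The fingers move at their own pace and stop on an object; "force" is the grip in N (left out, the last holds). Time passes only in rows, so rows that repeat a pose let the fingers close. It gives the time, the measured TCP pose, the force and the opening at its end, in the units of the state.
- get_obs(): the state, without advancing time (a new reading comes with each control period).
- grab_frame(name): name is "side" or "top"; returns the picture (480x640x3 uint8, red, green, blue); there is no depth.
- camera_params(name): a dict with "mtx" (3x3 intrinsics, pixels), "world_to_cam" (4x4, takes a point from world to camera coordinates). Camera axes: x right, y down, z forward; pixel columns grow to the right and rows downward; lengths in m; the calibration is good to about 2 mm. A picture is of the moment at which its call begins. camera_params takes no time and is no camera call.
- hand_in(): hands the job in, once; it reports no verdict.
The state is a dict: "clock": time; "joints": joint angles; "qvel": joint speeds; "tau": joint torques, N m; "tcp_pos": TCP position; "orientation": TCP orientation; "contact_force": force on the tool from outside, world axes, zero at the start; "moment": the same for the moment, N m; "grip_width": finger opening in m.
Only numpy, scipy, OpenCV 4.12 (cv2) and the standard library are available. Lean on these libraries where they do the work, as an engineer would, in place of code of your own. Each camera call takes 0.05 s, during which the arm holds its last target. There are 200 camera calls.

## Working session

There is one attempt and no reset: what is moved stays moved. The work goes in short steps, Python scripts to look and compute and a tool call to move; the robot and the scene stay as the last step left them, time stands still between calls to the robot, and variables do not carry over. Pictures are saved under pics/ and viewed, about 8 in all and at most 12, crops included, and the job is handed in when it is done.

Besides the shell and the picture viewer there is one more tool, called after ">>>" as name(argument=value, ...), one argument or row to a line, values as JSON. servo_tool: Moves the arm, as the interface text tells. Its arguments: {"type":"object","properties":{"motion":{"type":"array","items":{"type":"array","items":{"type":"number"}}},"force":{"type":"number"}},"required":["motion"]}

```bash
mkdir -p pics
python3 - <<'E'
from bench import *
import cv2,numpy as np
o=get_obs();print({k:np.round(v,3) for k,v in o.items()})
for n in("side","top"):
    cv2.imwrite(f"pics/{n}0.png",grab_frame(n)[:,:,::-1]);p=camera_params(n);print(n,np.round(p["mtx"],1).tolist(),np.round(p["world_to_cam"],4).tolist())
E
```

```text
{'clock': np.float64(0.0), 'joints': array([-1.356,  0.478,  0.022,  1.556, -0.012,  1.109, -0.083]), 'qvel': array([ 0.   ,  0.   ,  0.   , -0.002, -0.001,  0.001, -0.   ]), 'tau': array([-1.0000e-03, -5.9646e+01,  1.6070e+00, -2.8119e+01,  1.2000e-02,
        9.0000e-03, -0.0000e+00]), 'tcp_pos': array([0.214, 0.64 , 0.404]), 'orientation': array([-0.969,  1.346,  0.968]), 'contact_force': array([-0.645, -0.548, -0.755]), 'moment': array([-0.005, -0.057, -0.023]), 'grip_width': np.float64(0.085)}
side [[518.3, 0.0, 324.3], [0.0, 518.3, 254.8], [0.0, 0.0, 1.0]] [[0.93, -0.3675, -0.0036, -0.4113], [-0.1842, -0.4575, -0.8699, 0.1663], [0.3181, 0.8097, -0.4932, 1.0997], [0.0, 0.0, 0.0, 1.0]]
top [[559.5, 0.0, 315.9], [0.0, 559.5, 243.0], [0.0, 0.0, 1.0]] [[0.0182, -0.9998, 0.0031, 0.0173], [-0.9836, -0.0185, -0.1793, 0.4519], [0.1793, 0.0002, -0.9838, 1.5721], [0.0, 0.0, 0.0, 1.0]]
```

View pics/side0.png

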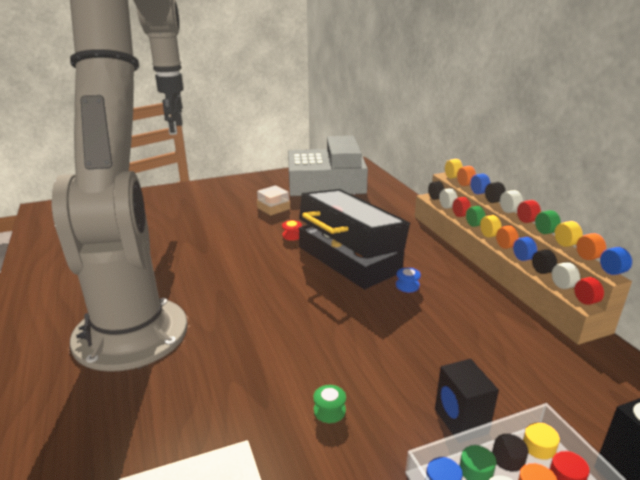

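View pics/top0.png

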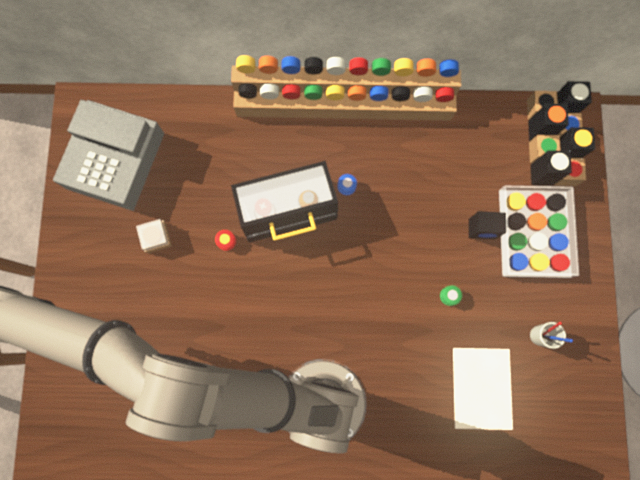

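```bash
cat > h.py <<'E'
from bench import *
import cv2,numpy as np
def P(n):
    p=camera_params(n);return p["mtx"]@p["world_to_cam"][:3]
def tri(a,b):
    X=cv2.triangulatePoints(P("side"),P("top"),np.array(a,float),np.array(b,float));return X[:3,0]/X[3,0]
def proj(n,X):
    q=P(n)@np.append(X,1);return q[:2]/q[2]
def plane(n,uv,z):
    M=P(n);H=np.c_[M[:,0],M[:,1],M[:,2]*z+M[:,3]];q=np.linalg.solve(H,np.append(uv,1));return q[:2]/q[2]
E
python3 - <<'E'
from h import *
box={"side":(295,200,355,240),"top":(262,208,322,244)};R={}
for n in box:
    im=cv2.imread(f"pics/{n}0.png");x0,y0,x1,y1=box[n]
    hsv=cv2.cvtColor(im,cv2.COLOR_BGR2HSV);m=cv2.inRange(hsv,(18,120,120),(36,255,255))
    k=np.zeros_like(m);k[y0:y1,x0:x1]=1;m=m*k
    ys,xs=np.nonzero(m);r=cv2.minAreaRect(np.c_[xs,ys].astype(np.float32));print(n,len(xs),xs.min(),xs.max(),ys.min(),ys.max(),r)
    c=cv2.resize(im[y0-60:y1+40,x0-60:x1+60],None,fx=4,fy=4,interpolation=cv2.INTER_CUBIC);R[n]=cv2.resize(c,(800*1,int(c.shape[0]*800/c.shape[1])))
    R[n]=R[n][:600]
# both in one picture, halves
a,b=[cv2.resize(R[n],(600,int(R[n].shape[0]*600/800))) for n in box]
cv2.imwrite("pics/c0.png",cv2.resize(np.vstack([a,b]),None,fx=.7,fy=.7)[:600]);print(a.shape,b.shape)
cv2.imwrite("pics/c1.png",R["top"])
E
```

```text
side 340 295 347 211 233 ((322.1470642089844, 221.4117431640625), (52.387699127197266, 18.190174102783203), 14.03624439239502)
top 379 269 315 212 240 ((292.020751953125, 226.17872619628906), (18.781604766845703, 45.656097412109375), 75.25643920898438)
(450, 600, 3) (450, 600, 3)
```

View pics/c0.png

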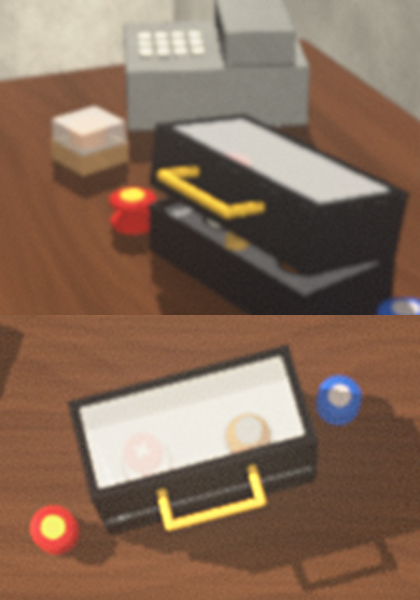

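```bash
cat >> h.py <<'E'
def model(p):
    x,y,w,a=p  # case centre, yaw, lid
    c,s=np.cos(w),np.sin(w)
    def case(v): return np.array([x+c*v[0]-s*v[1],y+s*v[0]+c*v[1],v[2]])
    def lid(v): # v rel hinge at lid closed
        return case([.065+v[0]*np.cos(a)+v[2]*np.sin(a),v[1],.064-v[0]*np.sin(a)+v[2]*np.cos(a)])
    return case,lid
E
cat > fit.py <<'E'
from h import *
from scipy.optimize import least_squares
L=[(-.175,.05,.045),(-.175,-.05,.045),(-.13,.135,.072),(-.13,-.135,.072),(0,.135,.072),(0,-.135,.072)]
O={"side":[(303.6,215),(333.6,231.3),(302.7,193.6),(371.3,228.7),(340,190.1),(408.2,223.6)],
"top":[(274,237.6),(314.3,226.9),(243.6,223),(334,200.3),(232.9,185.3),(325.4,161.7)]}
def f(p):
    _,lid=model(p);return np.concatenate([proj(n,lid(np.array(v)))-o for n in O for v,o in zip(L,O[n])])
r=least_squares(f,[.6,.07,.2,.2],loss="soft_l1");print(np.round(r.x,4));print(np.round(f(r.x).reshape(2,-1,2),1).tolist())
case,lid=model(r.x)
for n in O: print("tri ends" ,n)
print(tri(O["side"][0],O["top"][0]),tri(O["side"][1],O["top"][1]))
print("bar",lid((-.175,0,.045)),"hinge",lid((0,0,0)),"cap L",case((0,.065,.107)),"capR",case((0,-.065,.107)))
from scipy.spatial.transform import Rotation as Ro
o=get_obs();R=Ro.from_rotvec(o["orientation"]).as_matrix();print(np.round(R,3));print("zdir yaw deg",np.degrees(np.arctan2(R[1,2],R[0,2])))
d=lid((-.175,0,.045))-(o["tcp_pos"]+R[:,0]*.155);print("shift tool",R.T@d,"tool y",R[:,1])
E
python3 fit.py
```

```text
[0.5556 0.1102 0.2832 0.1836]
[[[2.7, 0.2], [-2.0, -1.8], [-0.5, -0.7], [0.9, 0.8], [0.0, -0.4], [2.9, -0.1]], [[3.2, -0.1], [-1.5, 1.1], [-2.2, 3.9], [4.4, 1.1], [-1.4, -0.3], [0.3, -1.1]]]
tri ends side
tri ends top
[0.4449612  0.1397717  0.13740073] [0.47842607 0.03070104 0.13670007]
bar [0.46067854 0.08257062 0.1401929 ] hinge [0.61799407 0.12835778 0.064     ] cap L [0.53741909 0.17260336 0.107     ] capR [0.57374849 0.04778279 0.107     ]
[[-0.    -0.948  0.317]
 [-0.002  0.317  0.948]
 [-1.    -0.    -0.002]]
zdir yaw deg 71.50716155071464
shift tool [ 0.10940026 -0.41068401 -0.44989257] tool y [-9.48363344e-01  3.17186007e-01 -7.34016182e-05]
```

>>> servo_tool(
  motion=[
    [0,-0.03,-0.03,8,0.2],
    [0,-0.06,-0.065,16,0.2],
    [0,-0.09,-0.1,24,0.2],
    [0,-0.12,-0.13,32,0.2],
    [0,-0.15,-0.165,40,0.2],
    [0,-0.18,-0.195,48,0.2],
    [0,-0.21,-0.23,55,0.2],
    [0,-0.21,-0.23,55,0.2],
  ],
  force=30,
)

```text
clock: 0.9
tcp_pos: [0.3429, 0.3491, 0.404]
orientation: [-0.22, 1.561, 0.213]
contact_force: [-0.8, 1.2, -0.3]
grip_width: 0.0342
```

```bash
cat > to.py <<'E'
import sys
from h import *
from scipy.spatial.transform import Rotation as Ro
o=get_obs();R=Ro.from_rotvec(o["orientation"]).as_matrix();g=o["tcp_pos"]+R[:,0]*.155
print("t",round(o["clock"],2),"grip pt",np.round(g,4),"zyaw",round(np.degrees(np.arctan2(R[1,2],R[0,2])),2),"x",np.round(R[:,0],3),"w",round(o["grip_width"],4),"F",np.round(o["contact_force"],1),"J",np.round(o["joints"],2))
if len(sys.argv)>3: print("shift",np.round(R.T@(np.array(sys.argv[1:4],float)-g),4))
E
python3 to.py .461 .084 .139
```

```text
t 0.9 grip pt [0.3428 0.3484 0.249 ] zyaw 15.82 x [-0.001 -0.004 -1.   ] w 0.0342 F [-0.8  1.2 -0.3] J [-1.18  0.17  0.29  2.   -0.06  0.98 -0.58]
shift [ 0.1111 -0.2862  0.0418]
```

>>> servo_tool(
  motion=[
    [0,-0.04,0.006,0,0.2],
    [0,-0.08,0.012,0,0.2],
    [0,-0.12,0.018,0,0.2],
    [0,-0.16,0.024,0,0.2],
    [0.0,-0.2,0.03,0,0.2],
    [0.01,-0.25,0.036,0,0.2],
    [0.04,-0.286,0.042,0,0.2],
    [0.04,-0.286,0.042,0,0.2],
  ],
)

```text
clock: 1.7
tcp_pos: [0.4613, 0.0804, 0.3625]
orientation: [-0.217, 1.566, 0.205]
contact_force: [-0.9, -0.8, -0.4]
grip_width: 0.0342
```

```bash
python3 to.py .461 .084 .139
python3 - <<'E'
from h import *
a=grab_frame("side")[90:250,240:420,::-1];b=grab_frame("top")[130:270,202:382,::-1]
cv2.imwrite("pics/d0.png",np.hstack([cv2.resize(i[:140],None,fx=2.2,fy=2.2,interpolation=2) for i in(a[20:],b)]))
E
```

```text
t 1.7 grip pt [0.4607 0.0791 0.2075] zyaw 15.41 x [-0.004 -0.008 -1.   ] w 0.0342 F [-0.9 -0.8 -0.4] J [-0.77  0.2   0.52  2.1  -0.12  0.87  0.1 ]
shift [0.0685 0.0051 0.002 ]
```

View pics/d0.png

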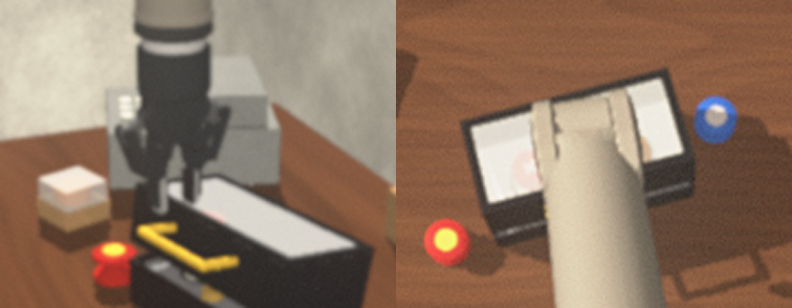

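The fingers (side crop about (162,207) and (193,195)) hang just above the middle of the bar (about (175,248)). I'll go down and grip.

>>> servo_tool(
  motion=[
    [0.02,0.004,0.002,-1,0.2],
    [0.04,0.004,0.002,-1,0.2],
    [0.055,0.004,0.002,-1,0.2],
    [0.068,0.004,0.002,-1,0.2],
    [0.068,0.004,0.002,-1,0.2],
  ],
)

```text
clock: 2.3
tcp_pos: [0.4612, 0.0907, 0.2955]
orientation: [-0.236, 1.564, 0.228]
contact_force: [-0.4, -0.3, 0.4]
grip_width: 0.0339
```

>>> servo_tool(
  motion=[
    [0,0,0,0,1],
    [0,0,0,0,1],
    [0,0,0,0,1],
    [0,0,0,0,1],
    [0,0,0,0,1],
  ],
  force=30,
)

```text
clock: 2.8
tcp_pos: [0.4594, 0.0912, 0.2956]
orientation: [-0.236, 1.568, 0.23]
contact_force: [-7.0, 0.4, 2.2]
grip_width: 0.0086
```

```bash
python3 to.py
```

```text
t 2.8 grip pt [0.458  0.0904 0.1406] zyaw 16.97 x [-0.009 -0.005 -1.   ] w 0.0086 F [-7.   0.4  2.2] J [-0.73  0.31  0.48  2.16 -0.21  0.72  0.18]
```

>>> servo_tool(
  motion=[
    [-0.0113,0,0.0057,0,1],
    [-0.0221,0,0.0121,0,1],
    [-0.0325,0,0.0193,0,1],
    [-0.0424,0,0.0272,0,1],
    [-0.0517,0,0.0358,0,1],
    [-0.0517,0,0.0358,0,1],
  ],
)

```text
clock: 3.4
tcp_pos: [0.493, 0.101, 0.3483]
orientation: [-0.235, 1.575, 0.23]
contact_force: [-13.3, -5.3, 15.8]
grip_width: 0.0089
```

```bash
python3 to.py
```

```text
t 3.4 grip pt [0.4906 0.1    0.1934] zyaw 16.94 x [-0.016 -0.006 -1.   ] w 0.0089 F [-13.3  -5.3  15.8] J [-0.75  0.29  0.5   2.04 -0.18  0.87  0.15]
```

>>> servo_tool(
  motion=[
    [-0.0089,0,0.0089,0,1],
    [-0.0172,0,0.0185,0,1],
    [-0.0248,0,0.0286,0,1],
    [-0.0317,0,0.0392,0,1],
    [-0.0378,0,0.0502,0,1],
    [-0.0378,0,0.0502,0,1],
  ],
)

```text
clock: 4.0
tcp_pos: [0.5431, 0.1156, 0.388]
orientation: [-0.235, 1.573, 0.229]
contact_force: [-5.3, -3.5, 13.0]
grip_width: 0.0087
```

```bash
python3 to.py
```

```text
t 4.0 grip pt [0.5409 0.1147 0.233 ] zyaw 16.91 x [-0.014 -0.006 -1.   ] w 0.0087 F [-5.3 -3.5 13. ] J [-0.73  0.33  0.51  1.88 -0.18  0.99  0.15]
```

>>> servo_tool(
  motion=[
    [-0.006,0,0.0115,0,1],
    [-0.0105,0,0.0233,0,1],
    [-0.0145,0,0.0354,0,1],
    [-0.0175,0,0.0477,0,1],
    [-0.0195,0,0.0602,0,1],
    [-0.0205,0,0.0728,0,1],
    [-0.0205,0,0.0728,0,1],
  ],
)

```text
clock: 4.7
tcp_pos: [0.6148, 0.1368, 0.4083]
orientation: [-0.236, 1.571, 0.228]
contact_force: [2.2, -2.9, -1.4]
grip_width: 0.0088
```

```bash
python3 to.py
```

```text
t 4.7 grip pt [0.613  0.1358 0.2533] zyaw 16.9 x [-0.011 -0.007 -1.   ] w 0.0088 F [ 2.2 -2.9 -1.4] J [-0.69  0.43  0.5   1.69 -0.23  1.09  0.18]
```

>>> servo_tool(
  motion=[
    [0,0,0.0126,0,1],
    [0.0007,0,0.0252,0,1],
    [0.0023,0,0.0378,0,1],
    [0.0048,0,0.0501,0,1],
    [0.008,0,0.0623,0,1],
    [0.011,0,0.0713,0,1],
    [0.011,0,0.0713,0,1],
    [0.011,0,0.0713,0,1],
  ],
)

```text
clock: 5.5
tcp_pos: [0.6842, 0.1574, 0.3964]
orientation: [-0.236, 1.567, 0.227]
contact_force: [4.0, -3.0, -2.1]
grip_width: 0.0086
```

```bash
python3 to.py
python3 - <<'E'
from h import *
a=grab_frame("side")[100:290,280:440,::-1];b=grab_frame("top")[100:290,202:362,::-1]
cv2.imwrite("pics/e0.png",np.hstack([cv2.resize(i,None,fx=2.5,fy=2.5,interpolation=2) for i in(a,b)]))
E
```

```text
t 5.5 grip pt [0.6831 0.1563 0.2414] zyaw 16.87 x [-0.007 -0.007 -1.   ] w 0.0086 F [ 4.  -3.  -2.1] J [-0.63  0.57  0.49  1.51 -0.27  1.14  0.2 ]
```

View pics/e0.png

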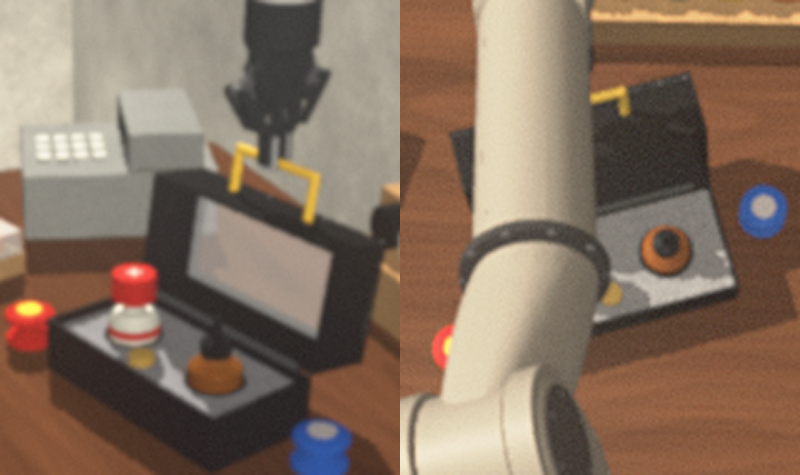

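Lid geometry says about 96°; the picture shows it upright and the red cap at side crop (134,285). Releasing and rising.

>>> servo_tool(
  motion=[
    [0,0,0,0,0.3],
    [0,0,0,0,0.3],
    [0,0,0,0,0.3],
    [-0.03,0,0,0,0.3],
    [-0.06,0,0,0,0.3],
    [-0.08,0,0,0,0.3],
    [-0.08,0,0,0,0.3],
  ],
)

```text
clock: 6.3
tcp_pos: [0.6853, 0.1582, 0.4803]
orientation: [-0.235, 1.56, 0.229]
contact_force: [-0.0, 0.6, 1.1]
grip_width: 0.0298
```

```bash
python3 - <<'E'
from h import *
from scipy.spatial.transform import Rotation as Ro
im=grab_frame("side")[:,:,::-1].copy();cv2.imwrite("pics/f0.png",im)
h=cv2.cvtColor(im,cv2.COLOR_BGR2HSV);m=cv2.inRange(h,(0,150,90),(9,255,255))|cv2.inRange(h,(172,150,90),(180,255,255))
m[:195]=0;m[226:]=0;m[:,:318]=0;m[:,352:]=0
ys,xs=np.nonzero(m);print(len(xs),xs.min(),xs.max(),ys.min(),ys.max(),xs.mean(),ys.mean())
c=((xs.min()+xs.max())/2,(ys.min()+ys.max())/2)
print("cap",plane("side",c,.107)); e=proj("side",np.array([.537,.173,.107]));print("expected px",e)
E
python3 to.py .537 .173 .2
```

```text
262 324 342 205 221 332.90458015267177 213.34732824427482
cap [0.53981036 0.18347221]
expected px [333.53151097 214.73847386]
t 6.35 grip pt [0.6842 0.1575 0.323 ] zyaw 16.91 x [-0.005 -0.005 -1.   ] w 0.03 F [-0.6 -0.1 -0.6] J [-0.65  0.51  0.51  1.41 -0.25  1.29  0.17]
shift [ 0.1236  0.0581 -0.1356]
```

>>> servo_tool(
  motion=[
    [0,-0.03,-0.02,0,-1],
    [0,-0.07,-0.04,0,-1],
    [0,-0.11,-0.06,0,-1],
    [0,-0.15,-0.08,0,-1],
    [0,-0.19,-0.1,0,-1],
    [0,-0.23,-0.1,0,-1],
    [0,-0.27,-0.1,0,-1],
    [0,-0.27,-0.1,0,-1],
  ],
)

```text
clock: 7.15
tcp_pos: [0.6669, -0.1357, 0.4782]
orientation: [-0.231, 1.567, 0.219]
contact_force: [-0.3, -0.7, 0.2]
grip_width: 0.0854
```

```bash
python3 - <<'E'
from h import *
a=grab_frame("side")[160:300,280:460,::-1];b=grab_frame("top")[130:270,202:382,::-1]
cv2.imwrite("pics/g0.png",np.hstack([cv2.resize(i,None,fx=2.2,fy=2.2,interpolation=2) for i in(a,b)]))
for n,im,(x0,y0) in(("side",a,(280,160)),("top",b,(202,130))):
    h=cv2.cvtColor(np.ascontiguousarray(im),cv2.COLOR_BGR2HSV);m=cv2.inRange(h,(0,150,90),(9,255,255))|cv2.inRange(h,(172,150,90),(180,255,255))
    k,l,s,c=cv2.connectedComponentsWithStats(m)
    for i in range(1,k):
        if s[i,4]>30: print(n,s[i]+[x0,y0,0,0,0],c[i]+[x0,y0], plane(n,c[i]+[x0,y0],.107),plane(n,c[i]+[x0,y0],.115))
E
python3 to.py .537 .175 .2
```

```text
side [453 197   7  20 108] [456.53703704 207.09259259] [0.86281256 0.09349931] [0.85175836 0.07885656]
side [324 204  19  18 263] [332.8365019  213.26235741] [0.53878848 0.18212318] [0.53221467 0.16625499]
side [281 219  22  23 309] [290.58576052 230.96440129] [0.40307793 0.12591833] [0.39838064 0.11082731]
top [255 198  17  17 175] [262.99428571 206.24571429] [0.54118015 0.17524664] [0.53918654 0.17445748]
top [214 229  22  22 288] [224.99652778 239.94097222] [0.44342153 0.27685354] [0.44194223 0.27552982]
t 7.25 grip pt [ 0.6664 -0.1305  0.323 ] zyaw 16.8 x [-0.007 -0.005 -1.   ] w 0.0855 F [-0.2  0.3 -0.7] J [-0.28  0.48  0.57  1.48 -0.26  1.27  0.61]
shift [ 0.1224  0.3302 -0.0346]
```

View pics/g0.png

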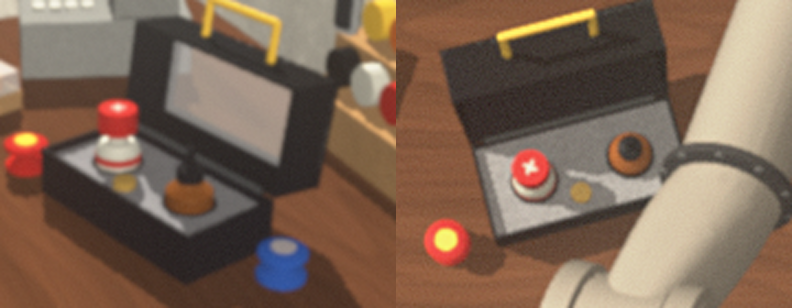

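>>> servo_tool(
  motion=[
    [0,0.045,-0.004,-6,-1],
    [0,0.09,-0.009,-12,-1],
    [0,0.135,-0.013,-18,-1],
    [0,0.18,-0.018,-24,-1],
    [0,0.225,-0.023,-30,-1],
    [0.02,0.265,-0.027,-36,-1],
    [0.05,0.305,-0.031,-40,-1],
    [0.09,0.33,-0.034,-40,-1],
  ],
)

```text
clock: 8.05
tcp_pos: [0.5368, 0.1813, 0.3875]
orientation: [-0.779, 1.431, 0.781]
contact_force: [0.6, 0.2, -0.2]
grip_width: 0.0854
```

```bash
python3 to.py .538 .1745 .111
```

```text
t 8.05 grip pt [0.536  0.1812 0.2325] zyaw 57.32 x [-0.005 -0.001 -1.   ] w 0.0854 F [ 0.6  0.2 -0.2] J [-0.69  0.32  0.32  1.85 -0.12  0.99  0.68]
shift [ 0.1215 -0.0057 -0.0042]
```

>>> servo_tool(
  motion=[
    [0.03,-0.006,-0.004,0,-1],
    [0.06,-0.006,-0.004,0,-1],
    [0.09,-0.006,-0.004,0,-1],
    [0.11,-0.006,-0.004,0,-1],
    [0.122,-0.006,-0.004,0,-1],
    [0.128,-0.006,-0.004,0,-1],
    [0.128,-0.006,-0.004,0,-1],
  ],
)

```text
clock: 8.75
tcp_pos: [0.5386, 0.1753, 0.2591]
orientation: [-0.78, 1.432, 0.783]
contact_force: [-0.3, 0.6, 0.7]
grip_width: 0.0857
```

>>> servo_tool(
  motion=[
    [0,0,0,0,1],
    [0,0,0,0,1],
    [0,0,0,0,1],
    [0,0,0,0,1],
  ],
  force=20,
)

```text
clock: 9.15
tcp_pos: [0.539, 0.1755, 0.2601]
orientation: [-0.779, 1.43, 0.783]
contact_force: [-0.8, -0.2, 5.5]
grip_width: 0.0452
```

```bash
python3 - <<'E'
from h import *
cv2.imwrite("pics/i0.png",np.hstack([cv2.resize(i,None,fx=2.6,fy=2.6,interpolation=2) for i in(grab_frame("side")[120:260,270:420,::-1],grab_frame("top")[130:270,202:352,::-1])]))
E
python3 to.py .538 .1745 .104
```

```text
t 9.25 grip pt [0.5383 0.1755 0.105 ] zyaw 57.38 x [-0.004  0.    -1.   ] w 0.0455 F [-0.6  0.8  5.7] J [-0.63  0.49  0.27  1.95 -0.2   0.73  0.75]
shift [ 0.001  -0.0003 -0.001 ]
```

View pics/i0.png

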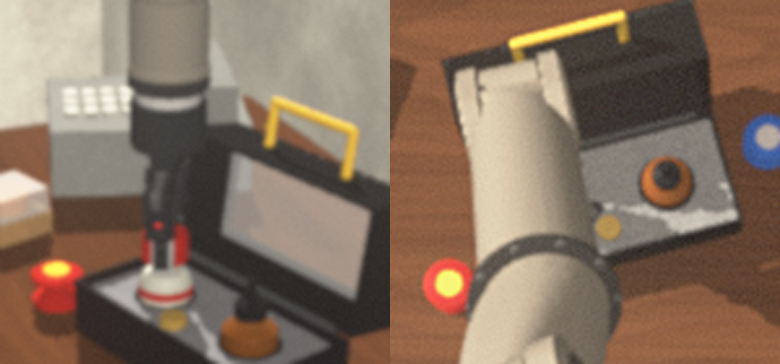

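>>> servo_tool(
  motion=[
    [0,0,0,0,1],
    [0,0,0,0,1],
    [0.002,0,0,0,1],
    [0.004,0,0,0,1],
    [0.0055,0,0,0,1],
    [0.0055,0,0,0,1],
    [0.0055,0,0,0,1],
  ],
  force=70,
)

```text
clock: 9.95
tcp_pos: [0.539, 0.1754, 0.2554]
orientation: [-0.779, 1.43, 0.783]
contact_force: [-4.6, -0.5, 11.1]
grip_width: 0.0447
```

```bash
python3 to.py
```

```text
t 9.95 grip pt [0.5384 0.1755 0.1004] zyaw 57.37 x [-0.004  0.001 -1.   ] w 0.0447 F [-4.6 -0.5 11.1] J [-0.63  0.5   0.27  1.95 -0.2   0.72  0.76]
```

>>> servo_tool(
  motion=[
    [0.002,0,0,0,1],
    [0.002,0,0,-8,1],
    [0.002,0,0,-16,1],
    [0.002,0,0,-24,1],
    [0.002,0,0,-32,1],
    [0.002,0,0,-32,1],
  ],
)

```text
clock: 10.55
tcp_pos: [0.54, 0.1764, 0.2553]
orientation: [-1.201, 1.211, 1.207]
contact_force: [-2.6, 1.6, 14.1]
grip_width: 0.0447
```

```bash
python3 to.py; python3 -c "
from bench import *;print(get_obs()['moment'])"
```

```text
t 10.55 grip pt [0.5398 0.177  0.1003] zyaw 89.62 x [-0.001  0.003 -1.   ] w 0.0447 F [-2.6  1.6 14.1] J [-0.52  0.49  0.12  1.94 -0.09  0.71  1.22]
[0.26763189 0.59748405 0.06689684]
```

>>> servo_tool(
  motion=[
    [0.0015,0,0,-8,1],
    [0.0015,0,0,-16,1],
    [0.0015,0,0,-24,1],
    [0.0015,0,0,-29,1],
    [0.0015,0,0,-29,1],
    [0.0015,0,0,-29,1],
  ],
)

```text
clock: 11.15
tcp_pos: [0.5398, 0.1773, 0.2553]
orientation: [-1.563, 0.926, 1.569]
contact_force: [-6.8, 1.0, 16.3]
grip_width: 0.0444
```

```bash
python3 to.py
python3 - <<'E'
from h import *
print(get_obs()['moment'])
cv2.imwrite("pics/j0.png",cv2.resize(grab_frame("side")[120:260,270:420,::-1],None,fx=4,fy=4,interpolation=2))
E
```

```text
t 11.15 grip pt [0.5397 0.178  0.1004] zyaw 118.65 x [-0.001  0.005 -1.   ] w 0.0444 F [-6.8  1.  16.3] J [-0.42  0.49 -0.01  1.94 -0.    0.72  1.64]
[ 0.1370387   1.33272329 -0.01680427]
```

>>> servo_tool(
  motion=[
    [0,0,0,-1,1],
    [-0.003,0,0,-1,1],
    [-0.006,0,0,-1,1],
    [-0.009,0,0,-1,1],
    [-0.012,0,0,-1,1],
    [-0.012,0,0,-1,1],
  ],
)

```text
clock: 11.8
tcp_pos: [0.5396, 0.1771, 0.2674]
orientation: [-1.575, 0.915, 1.582]
contact_force: [-2.5, -0.4, 1.2]
grip_width: 0.0442
```

```bash
python3 to.py
```

```text
t 11.8 grip pt [0.5393 0.1777 0.1124] zyaw 119.64 x [-0.002  0.004 -1.   ] w 0.0442 F [-2.5 -0.4  1.2] J [-0.41  0.47 -0.01  1.93  0.    0.74  1.66]
```

>>> servo_tool(
  motion=[
    [-0.012,0,0,0,1],
    [-0.025,0,0,0,1],
    [-0.04,0,0,0,1],
    [-0.055,0,0,0,1],
    [-0.063,0,0,0,1],
    [-0.063,0,0,0,1],
    [-0.063,0,0,0,1],
    [-0.063,0,0,0,1],
  ],
)

```text
clock: 12.6
tcp_pos: [0.5394, 0.1767, 0.3298]
orientation: [-1.575, 0.916, 1.583]
contact_force: [0.8, -0.3, -0.7]
grip_width: 0.0444
```

```bash
python3 to.py
python3 - <<'E'
from h import *
cv2.imwrite("pics/k0.png",np.hstack([cv2.resize(i,None,fx=2.6,fy=2.6,interpolation=2) for i in(grab_frame("side")[100:250,270:420,::-1],grab_frame("top")[130:280,202:352,::-1])]))
print(get_obs()["qvel"].round(4))
E
```

```text
t 12.6 grip pt [0.539  0.1773 0.1748] zyaw 119.64 x [-0.003  0.004 -1.   ] w 0.0444 F [ 0.8 -0.3 -0.7] J [-0.42  0.39 -0.01  1.89 -0.    0.87  1.66]
[-0.0001 -0.0021 -0.001  -0.0004  0.0001  0.0017 -0.0006]
```

View pics/k0.png

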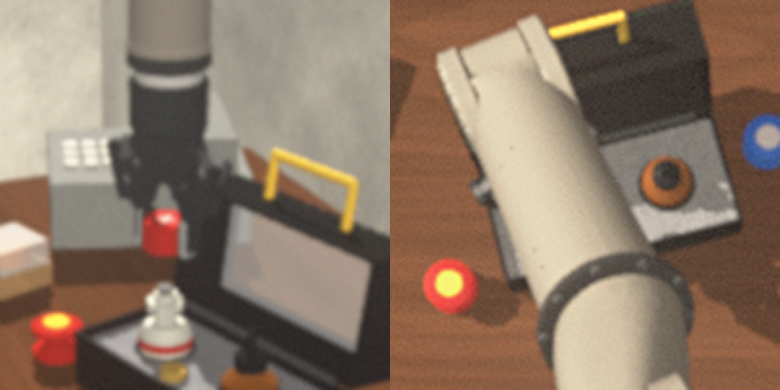

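The cap (side crop about (161,232)) hangs between the fingers, straight above the bare neck (about (164,290)). The lid is upright and clear of the gripper, and the arm is still.

```bash
python3 -c "
from bench import *
print(hand_in());print(get_obs()['clock'])"
```

```text
the job is handed in; nothing more can be done
None
the job is handed in; nothing more can be done
```

I raised the lid, took the cap off, and handed the job in with the cap still held above the bottle. The last clock reading before hand-in was 12.6 s, against the 59 s limit. `hand_in()` gave no verdict, so the checks below are my own.

- **Lid:** I gripped the yellow bar and swung it round its arc. The arm's measured path puts the lid at about 96.6° at release. I did not measure the angle again, but the last pictures show it still upright and clear of the gripper.
- **Cap:** I gripped it at 70 N and pushed it down about 4.7 mm, with 11–16 N of upward reaction. I turned it about 62° counterclockwise and it lifted off without resistance. I did not see the cap's own turn, and met no clear stop. That it came free is the evidence that it turned far enough.
- **End state:** By arm position the cap is about 70 mm above its locked height, so its underside is roughly 49 mm above the neck. It sits within a few mm of the bottle's axis. Outside force on the tool was about 1 N and the joints were essentially still.
- **Surroundings:** The red and blue yo-yos and the tin look unmoved in the pictures. I did not measure their positions. I kept the arm well away from the green yo-yo, retail box and clear pack but did not look at them again at the end.

One small disagreement: the bar-grip height read 5–7 mm above what the lid geometry gives. The arc positions still agreed with each other, and it did not affect the result.

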